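# Run down the book press nut and key it

### The job

On the bench book press, crank the notched nut down (clockwise seen from above, between one and one and a half turns) until the notch across its crown lines up with the notch in the top of the threaded stud, with the nut down on the beam and the crank arm pointing square out from the beam on the side facing the robot. Then lock it: take the long, narrow key (not the short one nor the wide one) by its wooden tab, lay it down fully into both notches so that it spans the crown, and let go.

Things in the scene. Friction and masses are not known exactly. Their poses are not given: they have to be found in the camera images.
- crank (a joint): Dark steel crank nut on the press's upright stud. Value: rad still to turn clockwise (from above); 0 = notches in line, nut down, arm along stud_slot's -x. Arm direction = that -x turned counter-clockwise by the value. Starts 6.4 to 9.4; stop 0.6 past 0. Sinks 6 mm a turn, needs 2 N at the handle, stays put. Nut 68 mm across; crown notch 22 wide, along the arm; crown top 140 mm above table at 0.
- crank_grip (a point): Point on the axis of the upright wooden handle at the end of the crank arm, 75 mm from the stud axis. Handle: cylinder 22 mm in diameter, 60 mm tall, spinning freely on its axis; the point is 42 mm above its foot, 18 mm below its top, 28 mm above the crown top. At crank 0 it is 42 mm above stud_slot, plus 6 mm for each turn still to go.
- stud_slot (a point): Centre of the floor of the notch across the top of the fixed steel stud (44 mm across), on the nut's axis, 126 mm above the table. Notch 22 mm wide, 14 deep, open above and at both ends, along this x. z up; x level, towards the press's back (away from the robot within 20 degrees). Grey beam 74 mm wide, top at 110 mm, along y to a plain hexagon nut at y = +220 mm. Press fixed.
- key: Long narrow key, loose, 0.11 kg, standing on the table: steel bar 80 mm long (x), 12 wide (y), 14 tall (z); on its middle an upright wooden tab 26 mm long (x), 12 thick (y), from 14 to 56 mm above the underside. Origin: centre of the underside; z up. Fits either way round. Two look-alikes stand near: one bar only 40 mm long, one 32 mm wide.
There are look-alikes about, which are no part of the job. Leave any red or yellow look-alike of the key alone.

How it is judged (in metres and radians):
On the way:
1. the nut is cranked down to the line-up (crank within 0.4 rad of 0) (value of joint crank between -0.4 and 0.4 rad), for 0.2 s.
At the end, for the whole second after the job is handed in: The nut is at the line-up (crank within 0.4 rad of 0) and the long narrow key lies at rest, upright, fully down in both notches: its underside within 4 mm of the stud notch's floor, its middle within 15 mm of the stud axis, its bar along the stud's notch within 0.35 rad (all of step 1 and horizontal distance between key and stud_slot below 0.015 m and z of key in the frame of stud_slot between -0.004 and 0.004 m and angle between the x axis of key and the x axis of stud_slot, either way round below 0.35 rad and angle between key's own z axis and vertical below 0.2 rad and linear speed of key below 0.02 m/s); the robot touches nothing.
It also fails if it takes over 72 s, if anything falls off the work surface, if the arm or the gripper's body presses on something with over 40 N, if the wrist force passes 120 N, or if a joint passes its speed limit or range.

### The arm

A 6-joint arm with a two-finger parallel gripper is mounted at the origin on the work surface. World frame = base frame: x ahead of the robot, y to its left, z up, the work surface at z = 0. Lengths are in m, angles in degrees, forces in N, time in s.
With the tool pointing down it reaches from about 0.25 to 0.725 m from the base axis. Payload 9.7 kg.
Tool frame: the origin (TCP) lies at the very end of the fingers, on their centre line; the grasp point (between the pads) lies 19 mm behind it; y points along the fingers, x is the direction in which the jaws open and shut, and the axes are right-handed (so a half turn about y gives the same grasp; the last joint's range is limited). The gripper opens to 85 mm and grips with 20 to 120 N. Pads are 22 mm wide; open, the fingers measure 114 mm over their backs; the gripper's body (76 mm by 85 mm) begins 54 mm behind the grasp point. The pads swing forward as they close: fully open they stand 13 mm farther back than shut.
Start: joints at [73.339, 4.979, 10.078, 95.1, 0, 90], TCP at [0.158, 0.527, 0.231] pointing down, gripper open.
Joint ranges: [-179.16, 179.16], [-48.56, 103.87], [-65.8, 70.77], [-126.05, 130.52], [-82.76, 87.17], [-180, 180]. Speed limits (degrees/s): [127.2, 127.2, 147.25, 180, 180, 180].

### API

Orientations are given as [roll, pitch, yaw] about the fixed x, y, z axes, in that order (R = Rz(yaw) Ry(pitch) Rx(roll)).
In Python, from workcell import bot gives the robot as it stands.
- The arm moves only by the shell command python3 -m jog 'ROWS' [FORCE]. ROWS is JSON, a list of rows, each an object with "rotation": the turn, a rotation vector about the world's x, y, z in degrees, a list of three; "travel": the shift along the world's x, y, z in mm, a list of three; "jaw": the gripper command: -1 is shut, 1 is fully open, values between are in proportion. In form: [{"rotation": [rx, ry, rz], "travel": [x, y, z], "jaw": jaw}, ...]. A call has 1 to 8 rows; each row shifts and turns the commanded pose from where the row before left it; what a row does not reach is not made up. A row lasts 1/8 s, in which the tool goes at most 62.5 mm and 10.7 degrees, less where a joint would pass 70% of its speed; a pose out of reach is approached as far as the arm can. A call with a gripper value outside its range is refused whole. The fingers move at their own pace and stop on an object; FORCE is the grip in N (left out, the last holds). Time passes only in rows, so rows that do not move let the fingers close. It gives the time, the measured TCP pose, the force and the opening at its end, in the units of the state.
- bot.get_obs(): the state, without advancing time (a new reading comes with each control period).
- bot.camera(name): name is "side" or "top" or "wrist"; returns the picture (400x640x3 uint8, red, green, blue); there is no depth.
- bot.camera_params(name): a dict with "K" (3x3 intrinsics, pixels), "view" (4x4, takes a point from world to camera coordinates). Camera axes: x right, y up, looking along -z (the intrinsics and any distortion apply to the point x, -y, -z); pixel columns grow to the right and rows downward; lengths in m; the calibration is good to about 2 mm. A picture is of the moment at which its call begins: read the wrist's pose just before it. camera_params takes no time and is no camera call; for the wrist camera it gives the pose at the moment of the call.
- bot.job_done(): hands the job in, once; it reports no verdict.
Trained networks look in the newest picture that a camera, given by its name, has taken for a name from the list of things; names that differ only in an ending like _2 or _b are one class to them, and where a whole thing is asked for, a point or a joint stands for the part that bears it (a point fixed in the world has none). Each returns a list of dicts, best first, with "score" (0 to 1); they miss things now and then, are a little off and sometimes report something else, mostly with a low value. They report only what shows in the picture. A call takes as long as a camera call. They do not tell look-alikes from the thing itself.
- bot.recognise(camera, thing): "xy" ([column, row] in pixels, amid what is visible of it).
- bot.trace(camera, thing): "mask" (400x640 bool, what is visible of it) and "xy" ([column, row] in pixels, amid what is visible of it).
The state is a dict: "time": time; "q": joint angles; "qd": joint speeds; "joint_efforts": joint torques, N m; "ee_pos": TCP position; "tcp_rot": TCP orientation; "wrist_force": force on the tool from outside, world axes, zero at the start; "torque": the same for the moment, N m; "opening": finger opening in m.
Only numpy, scipy, OpenCV 4.12 (cv2) and the standard library are available. Lean on these libraries where they do the work, as an engineer would, in place of code of your own. Each camera call takes 0.05 s, during which the arm holds its last target.

## Working session

There is one attempt and no reset: what is moved stays moved. The work goes in short steps, Python scripts to look and compute and a shell command to move; the robot and the scene stay as the last step left them, time stands still between calls to the robot, and variables do not carry over. Pictures are saved under pics/ and viewed, and the job is handed in when it is done.

```bash
ls; mkdir -p pics; python3 - <<'E'
from workcell import bot
import cv2
o=bot.get_obs(); print(o)
for n in ["side","top","wrist"]:
    im=bot.camera(n); cv2.imwrite(f"pics/{n}0.png",im[:,:,::-1])
    p=bot.camera_params(n); print(n,p)
    for t in ["crank","crank_grip","key"]:
        try: print(t,[(r["score"],r["xy"]) for r in bot.recognise(n,t)])
        except Exception as e: print(t,e)
E
```

```text
pics
{'time': 0.0, 'q': array([7.33390046e+01, 5.01221226e+00, 1.00342669e+01, 9.50977702e+01,
       3.35055346e-04, 8.99994445e+01]), 'qd': array([-0.07982471,  0.08008729, -0.04614478,  0.09050959, -0.03273212,
       -0.02980151]), 'joint_efforts': array([-2.07736848e-03, -5.20388103e+01,  4.64807260e+01,  1.60063215e-02,
       -1.00041616e-04, -9.69421983e-07]), 'ee_pos': array([0.15762616, 0.5267036 , 0.2305707 ]), 'tcp_rot': array([-8.99996642e+01,  7.57155067e-02,  7.33395601e+01]), 'wrist_force': array([-0.55054475,  0.84540781,  0.25670295]), 'torque': array([-0.00143289, -0.00429677, -0.00776157]), 'opening': 0.08552032868059485}
side {'K': array([[476.00930932,   0.        , 322.8951823 ],
       [  0.        , 476.00930932, 194.43757792],
       [  0.        ,   0.        ,   1.        ]]), 'view': array([[ 0.99152482, -0.12973617, -0.00685917, -0.489353  ],
       [ 0.08619783,  0.61743946,  0.78188135, -0.03277896],
       [-0.09720317, -0.77584602,  0.62338952, -1.17686476],
       [ 0.        ,  0.        ,  0.        ,  1.        ]])}
crank [(0.93, [349.0, 132.6])]
[... 569 characters left out ...]
 [233.0, 153.3])]
crank_grip [(0.5, [253.0, 158.4])]
key [(0.72, [395.3, 216.5]), (0.68, [440.3, 225.2]), (0.61, [392.3, 171.5]), (0.46, [415.1, 277.5])]
wrist {'K': array([[317.53866498,   0.        , 320.16809414],
       [  0.        , 317.53866498, 196.76941044],
       [  0.        ,   0.        ,   1.        ]]), 'view': array([[ 2.87539403e-01,  9.57768537e-01,  7.22645721e-04,
        -5.51271353e-01],
       [-9.17463002e-01,  2.75655376e-01, -2.86837503e-01,
         3.61325532e-02],
       [-2.74923137e-01,  8.18140837e-02,  9.57978979e-01,
        -3.78787937e-01],
       [ 0.00000000e+00,  0.00000000e+00,  0.00000000e+00,
         1.00000000e+00]])}
crank []
crank_grip []
key []
```

View pics/side0.png

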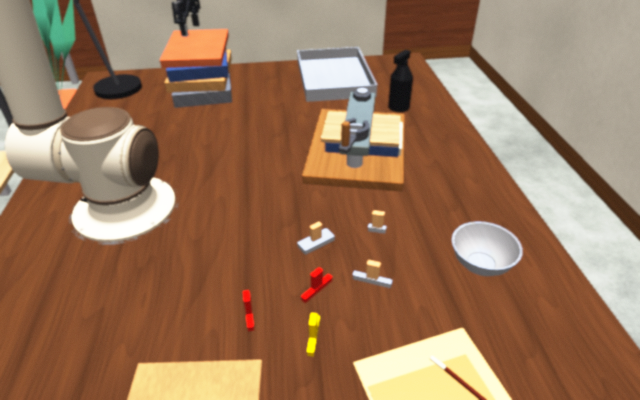

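View pics/top0.png

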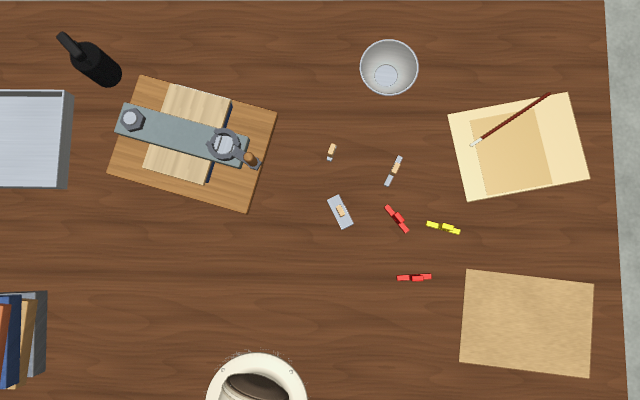

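```bash
cat > h.py <<'E'
from workcell import bot
import numpy as np, cv2
def bp(cam,xy,z,p=None):
    p=p or bot.camera_params(cam); K=p["K"];V=p["view"];R=V[:3,:3];t=V[:3,3]
    d=np.linalg.inv(K)@np.array([xy[0],xy[1],1.]); d=R.T@np.array([d[0],-d[1],-d[2]])
    c=-R.T@t; s=(z-c[2])/d[2]; return c+s*d
def pj(cam,P,p=None):
    p=p or bot.camera_params(cam); c=p["view"][:3,:3]@np.array(P,float)+p["view"][:3,3]
    q=p["K"]@np.array([c[0],-c[1],-c[2]]); return q[:2]/q[2]
E
python3 - <<'E'
import cv2
a=cv2.imread("pics/top0.png"); 
cv2.imwrite("pics/top0z.png",cv2.resize(a[80:310,180:500],None,fx=2.5,fy=2.5,interpolation=cv2.INTER_CUBIC))
a=cv2.imread("pics/side0.png"); 
cv2.imwrite("pics/side0z.png",cv2.resize(a[60:360,210:530],None,fx=2,fy=2,interpolation=cv2.INTER_CUBIC)[:600])
E
```

```text
(no output)
```

View pics/top0z.png

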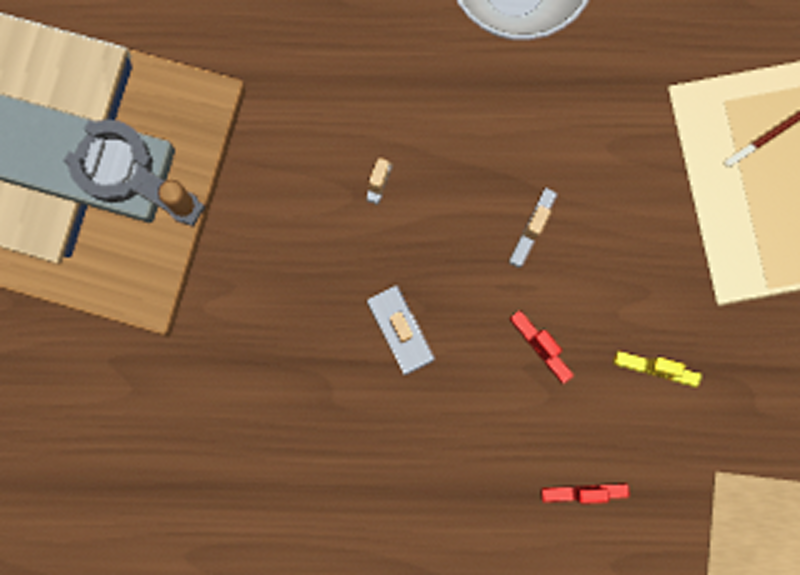

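View pics/side0z.png

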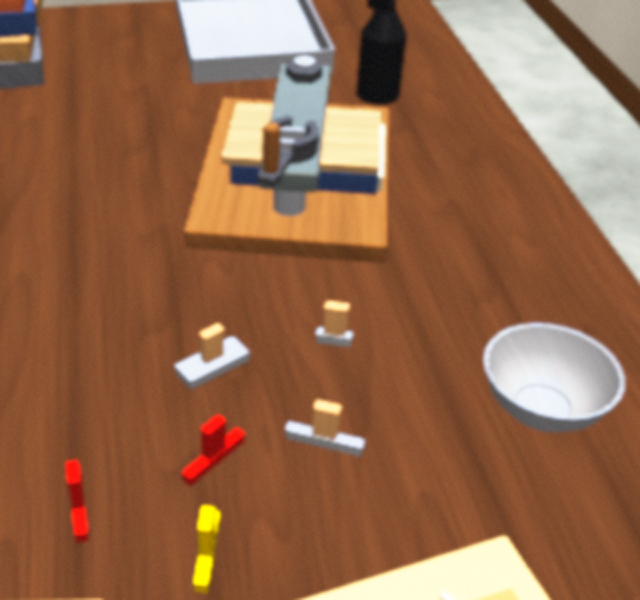

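The top view shows the crank nut at about (225,144) with its handle at (251,158), and the hexagon nut at (131,119). The grey keys are the short one at (332,152), the wide one at (340,212) and the long narrow one at (395,171).

```bash
python3 - <<'E'
from h import *
T=bot.camera_params("top");S=bot.camera_params("side")
def z(x,y): return (180+x/2.5,80+y/2.5)
print("stud centre z.14",bp("top",z(117,161),.14,T))
print("hex", bp("top",(131,119),.12,T))
print("handle top guess z.193",bp("top",z(174,184),.193,T), bp("side",(210+272/2,60+128/2),.193,S))
print("key ends z.014",bp("top",z(549,192),.014,T),bp("top",z(517,262),.014,T))
print("tab top",bp("top",z(540,214),.056,T), "tab side",bp("side",(210+327/2,60+403/2),.056,S))
print("slot edge dir", bp("top",z(90,178),.14,T)-bp("top",z(100,142),.14,T))
for t in ["crank"]:
  for c in ["top"]:
    bot.camera(c)
    r=bot.trace(c,t)[0]; m=r["mask"].astype(np.uint8)
    im=bot.camera(c)[:,:,::-1].copy(); im[m>0]=(im[m>0]*.5+np.array([0,255,0])*.5)
    w=im[100:200,180:290]; cv2.imwrite("pics/crtop.png",cv2.resize(im[100:200,160:290],None,fx=6,fy=6,interpolation=cv2.INTER_CUBIC))
    im=bot.camera("top")[:,:,::-1]
    cv2.imwrite("pics/crtop2.png",cv2.resize(im[100:200,160:290],None,fx=6,fy=6,interpolation=cv2.INTER_CUBIC))
E
```

```text
stud centre z.14 [0.58493333 0.05921373 0.14      ]
hex [0.64518037 0.28243955 0.12      ]
handle top guess z.193 [ 0.55404337 -0.0009765   0.193     ] [ 0.54880359 -0.00237294  0.193     ]
key ends z.014 [ 0.58844245 -0.33276687  0.014     ] [ 0.51956364 -0.30191848  0.014     ]
tab top [ 0.55882136 -0.31769471  0.056     ] tab side [ 0.55519306 -0.31283336  0.056     ]
slot edge dir [-0.03190468  0.00733813  0.        ]
```

View pics/crtop2.png

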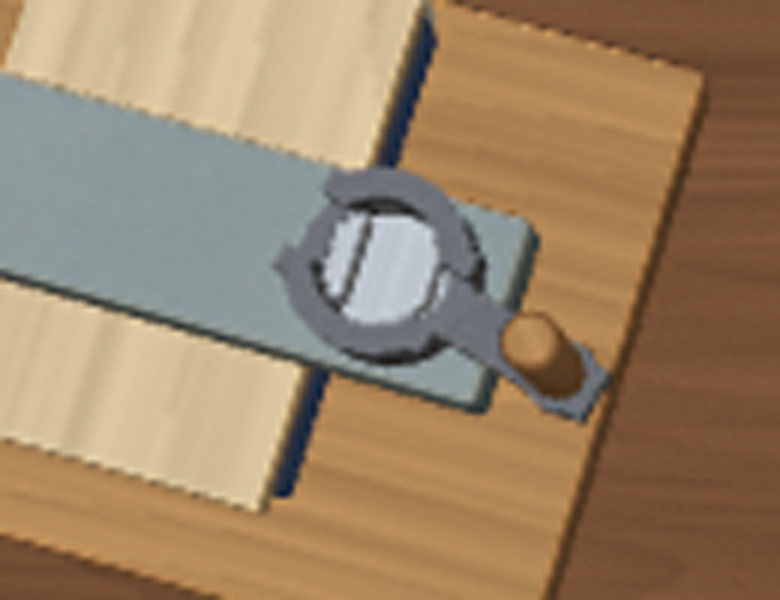

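```bash
cat > ov.py <<'E'
from h import *
def model(sx,sy,yaw,v):
    """yaw of slot x (rad); returns list of polylines"""
    c,s=np.cos(yaw),np.sin(yaw); W=lambda p:np.array([sx+c*p[0]-s*p[1],sy+s*p[0]+c*p[1],p[2]])
    t=np.linspace(0,2*np.pi,41); dz=.006*v/(2*np.pi); L=[]
    circ=lambda cx,cy,r,z:[W((cx+r*np.cos(a),cy+r*np.sin(a),z)) for a in t]
    L.append(circ(0,0,.034,.14+dz)); L.append(circ(0,0,.022,.14))
    ax,ay=-np.cos(v)*.075,-np.sin(v)*.075
    L.append(circ(ax,ay,.011,.186+dz)); L.append(circ(ax,ay,.011,.126+dz))
    for y in(-.011,.011): L.append([W((-.0185,y,.14)),W((.0185,y,.14))])
    for x in(-.037,.037): L.append([W((x,-.04,.11)),W((x,.25,.11))])
    L.append(circ(0,.22,.005,.13))
    return L
def draw(cam,im,L,box,f):
    p=bot.camera_params(cam); x0,y0,x1,y1=box
    o=cv2.resize(im[y0:y1,x0:x1,::-1].copy(),None,fx=f,fy=f,interpolation=cv2.INTER_CUBIC)
    for l in L:
        q=np.array([(pj(cam,P,p)+.5-[x0,y0])*f for P in l]); cv2.polylines(o,[np.round(q).astype(np.int32)],False,(0,255,0),1)
    return o
E
python3 - <<'E'
from ov import *
T=bot.camera_params("top")
s=bp("top",(224.2-.5,144.3-.5),.148,T);h=bp("top",(160+533/6-.5,100+330/6-.5),.193,T);x=bp("top",(131,119),.125,T)
print(s,h,x,np.hypot(*(h-s)[:2]),np.hypot(*(x-s)[:2]))
yaw=np.arctan2(*(x-s)[1::-1])-np.pi/2; d=np.arctan2(*(h-s)[1::-1]); v=(d-(yaw+np.pi))%(2*np.pi)+2*np.pi
if v>9.5: v-=2*np.pi
print(np.degrees(yaw),v)
L=model(s[0],s[1],yaw,v)
a=draw("top",cv2.imread("pics/top0.png")[:,:,::-1],L,(110,80,290,220),4)
cv2.imwrite("pics/ot.png",a)
b=draw("side",cv2.imread("pics/side0.png")[:,:,::-1],L,(290,70,430,190),5); cv2.imwrite("pics/os.png",b)
E
```

```text
[0.58430691 0.06403794 0.148     ] [0.55215153 0.00154443 0.193     ] [0.64372261 0.28008494 0.125     ] 0.0702809196734126 0.2240681419205751
-15.376935993763054 7.647148414399757
```

View pics/ot.png

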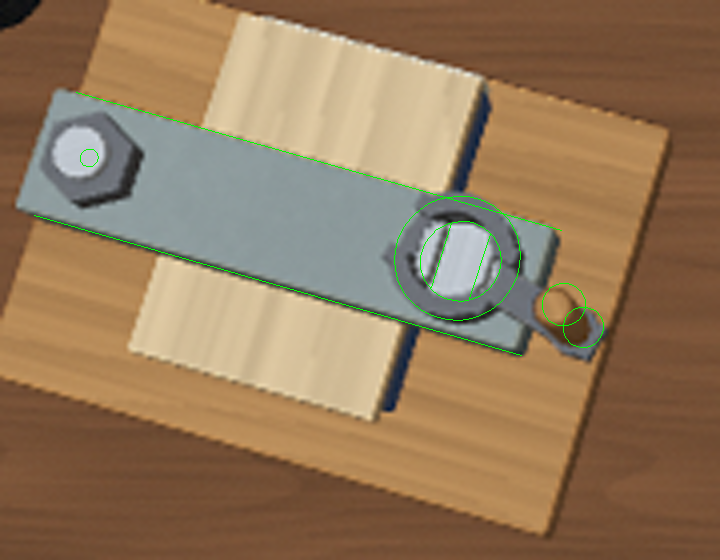

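View pics/os.png

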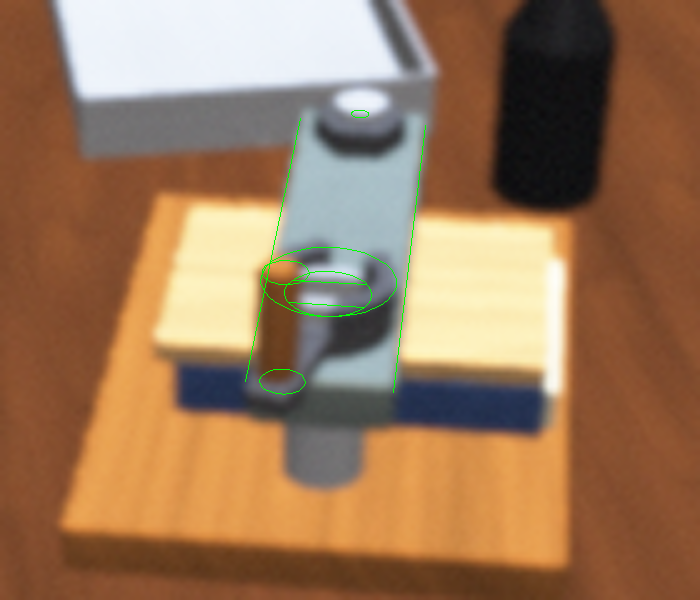

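```bash
python3 - <<'E'
from h import *
V=bot.camera_params("wrist")["view"];R=V[:3,:3];c=-R.T@V[:3,3];o=bot.get_obs()
print(c-o["ee_pos"],"look",-R[2])
E
```

```text
[-0.07016653  0.02210775  0.14241777] look [ 0.27496194 -0.08168507 -0.95797885]
```

```bash
python3 -m jog '[{"rotation":[0,0,0],"travel":[30,-40,20],"jaw":1},{"rotation":[0,0,0],"travel":[35,-48,20],"jaw":1},{"rotation":[0,0,0],"travel":[35,-48,20],"jaw":1},{"rotation":[0,0,0],"travel":[35,-48,10],"jaw":1},{"rotation":[0,0,0],"travel":[35,-48,0],"jaw":1},{"rotation":[0,0,0],"travel":[35,-48,0],"jaw":1},{"rotation":[0,0,0],"travel":[35,-48,0],"jaw":1},{"rotation":[0,0,0],"travel":[35,-48,0],"jaw":1}]' 30
python3 -m jog '[{"rotation":[0,0,0],"travel":[35,-48,0],"jaw":1},{"rotation":[0,0,0],"travel":[32,-48,0],"jaw":1},{"rotation":[0,0,0],"travel":[0,0,0],"jaw":1},{"rotation":[0,0,0],"travel":[0,0,0],"jaw":1}]'
python3 - <<'E'
from h import *
print(bot.get_obs()["wrist_force"])
im=bot.camera("wrist"); cv2.imwrite("pics/w1.png",im[:,:,::-1]); np.save("w1p.npy",bot.camera_params("wrist"),allow_pickle=True)
E
```

```text
time: 1.8
ee_pos: [0.4333, 0.1494, 0.3014]
tcp_rot: [-90.0, -0.0, 73.3]
wrist_force: [0.9, 0.2, -0.5]
opening: 0.0853
time: 2.3
ee_pos: [0.4993, 0.0552, 0.3011]
tcp_rot: [-90.0, -0.0, 73.3]
wrist_force: [-0.2, -0.1, -0.2]
opening: 0.0855
[-0.22321668 -0.10099271 -0.18882769]
```

View pics/w1.png

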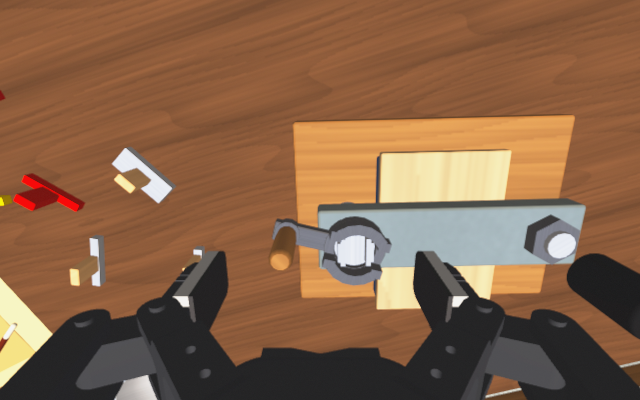

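The wrist view shows the crown centre near (356,250), the handle top near (280,261) and the beam level across the picture.

```bash
python3 - <<'E'
from ov import *
P=np.load("w1p.npy",allow_pickle=True).item()
T=bot.camera_params("top");S=bot.camera_params("side")
from scipy.optimize import least_squares
# beam-corner and handle tops: triangulate handle top
for nm,ob in {"handletop":[("top",(248.6,154.7),T),("wrist",(280,261),P),("side",(290+281/5,70+268/5),S)],
  "hexstud top":[("top",(110+79/4,80+152/4),T),("wrist",(562,245),P),("side",(290+362/5,70+103/5),S)]}.items():
    f=lambda X:np.concatenate([pj(c,X,p)-u for c,u,p in ob])
    r=least_squares(f,[.6,.1,.15]); print(nm,r.x,f(r.x).round(1))
im=cv2.imread("pics/w1.png"); z=cv2.resize(im[190:300,240:420],None,fx=4.4,fy=4.4,interpolation=cv2.INTER_CUBIC); cv2.imwrite("pics/w1z.png",z)
s=(.587,.065);L=model(*s,np.radians(-15.6),7.65)
import ov
def dr(nm,imf,p,box,f):
    x0,y0,x1,y1=box;o=cv2.resize(cv2.imread(imf)[y0:y1,x0:x1],None,fx=f,fy=f,interpolation=cv2.INTER_CUBIC)
    for l in L:
        q=np.array([(pj("",X,p)+.5-[x0,y0])*f for X in l]); cv2.polylines(o,[np.round(q).astype(np.int32)],False,(0,255,0),1)
    return o
a=dr("",'pics/w1.png',P,(250,190,430,300),4);b=dr("",'pics/top0.png',T,(180,110,300,180),4);c=dr("",'pics/side0.png',S,(330,80,390,150),4)
o=np.zeros((440+280,720,3),np.uint8);o[:440]=a;o[440:,:480]=b;o[440:,480:]=c
cv2.imwrite("pics/o3.png",cv2.resize(o,None,fx=.83,fy=.83))
E
```

```text
handletop [0.55033307 0.0040468  0.18761157] [-1.   1.2 -0.1  0.7 -0.1  1. ]
hexstud top [0.64471623 0.28358984 0.13232173] [-1.8 -0.4 -0.9  0.2 -0.7 -0.3]
```

View pics/o3.png

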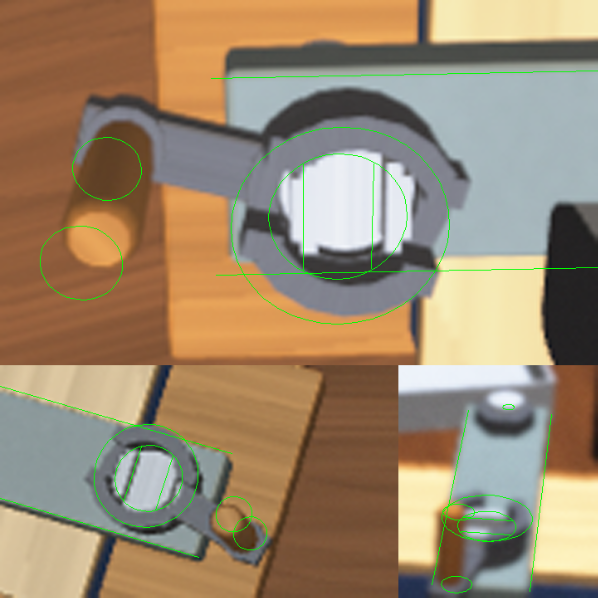

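View pics/w1z.png

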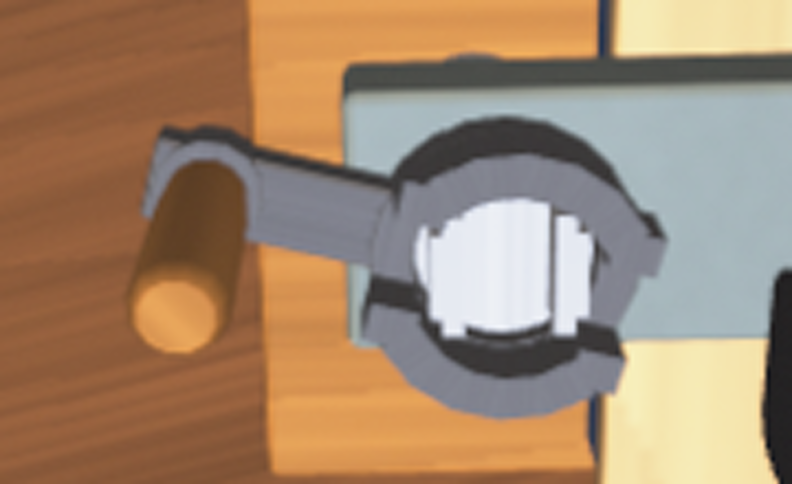

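```bash
python3 - <<'E'
from ov import *
P=np.load("w1p.npy",allow_pickle=True).item()
T=bot.camera_params("top");S=bot.camera_params("side")
from scipy.optimize import least_squares
def pts(q):
    sx,sy,yaw,v,zh=q; dz=.006*v/2/np.pi; a=yaw+np.pi+v
    return {"c":[sx,sy,.14+dz],"h":[sx+.075*np.cos(a),sy+.075*np.sin(a),.186+dz],"x":[sx-.22*np.sin(yaw),sy+.22*np.cos(yaw),zh]}
obs=[("c",P,(353.8,254.5)),("h",P,(279.9,260.6)),("x",P,(562,245)),("c",T,(223.7,143.8)),("h",T,(248.3,154.5)),("x",T,(129.5,117.7)),("h",S,(345.9,123.2)),("x",S,(362,90.3))]
def run(obs,lab):
    def f(q):
        p=pts(q); return np.concatenate([pj("",p[k],c)-np.array(u) for k,c,u in obs])
    r=least_squares(f,[.585,.065,-.27,7.65,.132],x_scale=[.01,.01,.05,.05,.01]);q=r.x
    print(lab,q.round(4),np.degrees(q[2]),"handle",np.round(pts(q)["h"],4)); print(f(q).reshape(-1,2).round(1).tolist())
run(obs,"all");run(obs[:3],"wrist");run(obs[3:6],"top");run(obs[3:],"top+side")
E
```

```text
all [ 0.5848  0.069  -0.266   7.5966  0.1358] -15.242178745028317 handle [0.5473 0.004  0.1933]
[[1.2, 0.9], [-1.9, 1.3], [-0.9, 0.5], [-2.2, -0.2], [-1.3, 2.3], [-1.2, 0.4], [-1.0, -0.6], [-0.8, -0.7]]
wrist [ 0.5845  0.0694 -0.2637  7.5785  0.1364] -15.108227038289366 handle [0.546  0.005  0.1932]
[[1.5, 0.5], [-1.3, -0.3], [0.0, -0.0]]
top [ 0.5856  0.0663 -0.2661  7.6414  0.1358] -15.246989891811475 handle [ 5.511e-01 -3.000e-04  1.933e-01]
[[-0.9, -0.5], [0.9, 0.5], [-0.0, 0.0]]
top+side [ 0.5856  0.0663 -0.2683  7.6315  0.1351] -15.374687225074148 handle [5.502e-01 2.000e-04 1.933e-01]
[[-1.0, -0.5], [0.6, 0.9], [0.2, -0.1], [0.5, 0.1], [-0.2, -0.1]]
```

```bash
python3 -m jog '[{"rotation":[0,0,0],"travel":[25,-26,0],"jaw":1},{"rotation":[0,0,0],"travel":[25,-26,-20],"jaw":1},{"rotation":[0,0,0],"travel":[0,0,-50],"jaw":1},{"rotation":[0,0,0],"travel":[0,0,-50],"jaw":1},{"rotation":[0,0,0],"travel":[0,0,-21],"jaw":1},{"rotation":[0,0,0],"travel":[0,0,0],"jaw":1},{"rotation":[0,0,0],"travel":[0,0,0],"jaw":1}]' 
python3 - <<'E'
from h import *
print(bot.get_obs()["wrist_force"])
im=bot.camera("wrist"); cv2.imwrite("pics/w2.png",im[:,:,::-1])
E
```

```text
time: 3.22
ee_pos: [0.5498, 0.0041, 0.1619]
tcp_rot: [-90.1, -0.0, 73.4]
wrist_force: [-0.7, 0.1, 1.1]
opening: 0.0852
[-0.70930848  0.13253335  1.08678297]
```

View pics/w2.png

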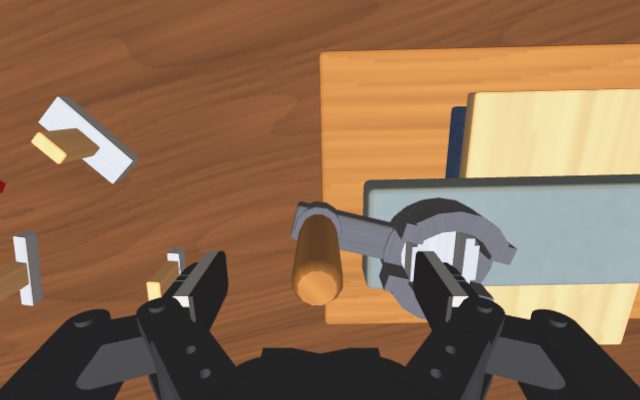

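The handle stands midway between the pads, at column 318. Close on it.

```bash
python3 -m jog '[{"rotation":[0,0,0],"travel":[0,0,0],"jaw":-0.4},{"rotation":[0,0,0],"travel":[0,0,0],"jaw":-0.6},{"rotation":[0,0,0],"travel":[0,0,0],"jaw":-0.6},{"rotation":[0,0,0],"travel":[0,0,0],"jaw":-0.6},{"rotation":[0,0,0],"travel":[0,0,0],"jaw":-0.6}]' 20
python3 - <<'E'
from h import *
im=bot.camera("wrist"); cv2.imwrite("pics/w3.png",im[:,:,::-1])
p=bot.camera_params("wrist");e=bot.get_obs()["ee_pos"];print(pj("wrist",e+[0,0,.019],p),pj("wrist",e,p))
for z in(.19,.193): print(bp("wrist",(318,286),z,p))
E
```

```text
time: 3.9
ee_pos: [0.5495, 0.0028, 0.1604]
tcp_rot: [-90.0, 0.0, 73.3]
wrist_force: [-1.5, -3.1, 3.0]
opening: 0.021
[317.65503181 276.76450187] [317.93335985 256.52107164]
[0.54756454 0.00364376 0.19      ]
[0.54574875 0.00421299 0.193     ]
```

View pics/w3.png

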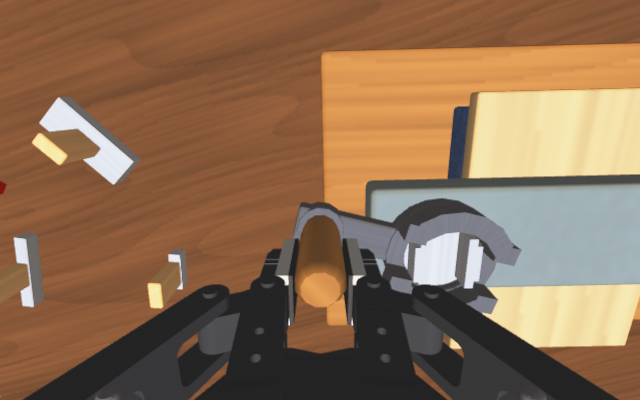

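```bash
python3 - <<'E'
import numpy as np
def d(a,b): a,b=np.radians([a,b]); return 75*np.array([np.cos(b)-np.cos(a),np.sin(b)-np.sin(a)])
a=240.2
while a>164.8-360+1:
    n=10; print(round(a,1),d(a,a-n).round(1)); a-=n
    if a<240.2-365: break
E
```

```text
240.2 [-10.7   7.5]
230.2 [-9.3  9.2]
220.2 [-7.5 10.7]
210.2 [-5.6 11.8]
200.2 [-3.4 12.6]
190.2 [-1.2 13. ]
180.2 [ 1.1 13. ]
170.2 [ 3.3 12.6]
160.2 [ 5.5 11.9]
150.2 [ 7.5 10.7]
140.2 [9.2 9.3]
130.2 [10.7  7.5]
120.2 [11.8  5.6]
110.2 [12.6  3.4]
100.2 [13.   1.2]
90.2 [13.  -1.1]
80.2 [12.6 -3.3]
70.2 [11.9 -5.5]
60.2 [10.7 -7.5]
50.2 [ 9.3 -9.2]
40.2 [  7.5 -10.7]
30.2 [  5.6 -11.8]
20.2 [  3.4 -12.6]
10.2 [  1.2 -13. ]
0.2 [ -1.1 -13. ]
-9.8 [ -3.3 -12.6]
-19.8 [ -5.5 -11.9]
-29.8 [ -7.5 -10.7]
-39.8 [-9.2 -9.3]
-49.8 [-10.7  -7.5]
-59.8 [-11.8  -5.6]
-69.8 [-12.6  -3.4]
-79.8 [-13.   -1.2]
-89.8 [-13.    1.1]
-99.8 [-12.6   3.3]
-109.8 [-11.9   5.5]
-119.8 [-10.7   7.5]
```

```bash
python3 -m jog '[{"rotation":[0,0,0],"travel":[-10.7,7.5,-0.2],"jaw":-0.6},{"rotation":[0,0,0],"travel":[-9.3,9.2,-0.2],"jaw":-0.6},{"rotation":[0,0,0],"travel":[-7.5,10.7,-0.2],"jaw":-0.6},{"rotation":[0,0,0],"travel":[0,0,0],"jaw":-0.6}]'
```

```text
time: 4.45
ee_pos: [0.5214, 0.0318, 0.1597]
tcp_rot: [-90.0, -0.1, 73.4]
wrist_force: [-2.4, 0.9, 3.6]
opening: 0.0212
```

```bash
python3 -m jog '[{"rotation":[0,0,0],"travel":[-5.6,11.8,-0.2],"jaw":-0.6},{"rotation":[0,0,0],"travel":[-3.4,12.6,-0.2],"jaw":-0.6},{"rotation":[0,0,0],"travel":[-1.2,13,-0.2],"jaw":-0.6},{"rotation":[0,0,0],"travel":[1.1,13,-0.2],"jaw":-0.6},{"rotation":[0,0,0],"travel":[0,0,0],"jaw":-0.6}]'
python3 -m jog '[{"rotation":[0,0,0],"travel":[3.3,12.6,-0.1],"jaw":-0.6},{"rotation":[0,0,0],"travel":[5.5,11.9,-0.2],"jaw":-0.6},{"rotation":[0,0,0],"travel":[7.5,10.7,-0.2],"jaw":-0.6},{"rotation":[0,0,0],"travel":[9.2,9.3,-0.1],"jaw":-0.6},{"rotation":[0,0,0],"travel":[0,0,0],"jaw":-0.6}]'
```

```text
time: 5.08
ee_pos: [0.5135, 0.0824, 0.1587]
tcp_rot: [-90.0, -0.0, 73.4]
wrist_force: [4.1, 1.6, 0.6]
opening: 0.0212
time: 5.7
ee_pos: [0.5391, 0.1258, 0.1578]
tcp_rot: [-90.0, 0.1, 73.3]
wrist_force: [5.3, -3.7, 1.2]
opening: 0.0207
```

```bash
python3 -m jog '[{"rotation":[0,0,0],"travel":[10.7,7.5,-0.2],"jaw":-0.6},{"rotation":[0,0,0],"travel":[11.8,5.6,-0.2],"jaw":-0.6},{"rotation":[0,0,0],"travel":[12.6,3.4,-0.1],"jaw":-0.6},{"rotation":[0,0,0],"travel":[13,1.2,-0.2],"jaw":-0.6},{"rotation":[0,0,0],"travel":[0,0,0],"jaw":-0.6}]'
python3 -m jog '[{"rotation":[0,0,0],"travel":[13,-1.1,-0.2],"jaw":-0.6},{"rotation":[0,0,0],"travel":[12.6,-3.3,-0.2],"jaw":-0.6},{"rotation":[0,0,0],"travel":[11.9,-5.5,-0.1],"jaw":-0.6},{"rotation":[0,0,0],"travel":[10.7,-7.5,-0.2],"jaw":-0.6},{"rotation":[0,0,0],"travel":[0,0,0],"jaw":-0.6}]'
python3 - <<'E'
from h import *
for c in("top","side"): cv2.imwrite(f"pics/{c}4.png",cv2.resize(bot.camera(c)[60:220,100:420,::-1],None,fx=2.5,fy=2.5))
E
```

```text
time: 6.32
ee_pos: [0.5871, 0.143, 0.1572]
tcp_rot: [-90.0, 0.1, 73.3]
wrist_force: [0.4, -4.9, 3.8]
opening: 0.0211
time: 6.95
ee_pos: [0.636, 0.1252, 0.1568]
tcp_rot: [-90.1, -0.0, 73.3]
wrist_force: [0.4, -1.8, 5.6]
opening: 0.0214
```

View pics/top4.png

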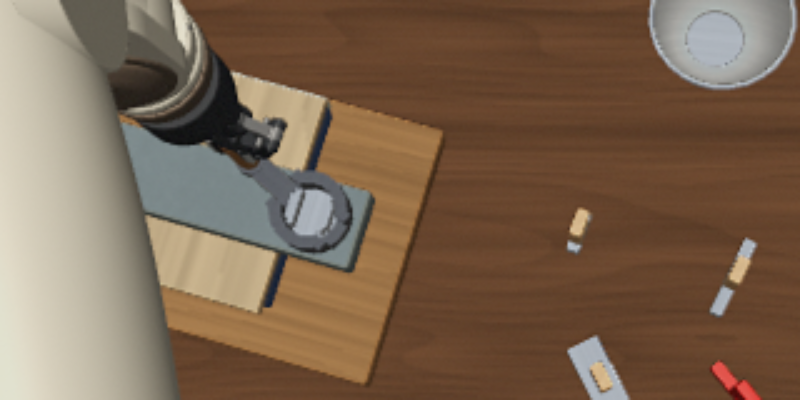

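The crank is turning: the arm now points up-left in the top view, at (265,180) in the crop. Continue.

```bash
python3 -m jog '[{"rotation":[0,0,0],"travel":[9.3,-9.2,-0.2],"jaw":-0.6},{"rotation":[0,0,0],"travel":[7.5,-10.7,-0.2],"jaw":-0.6},{"rotation":[0,0,0],"travel":[5.6,-11.8,-0.2],"jaw":-0.6},{"rotation":[0,0,0],"travel":[3.4,-12.6,-0.2],"jaw":-0.6},{"rotation":[0,0,0],"travel":[0,0,0],"jaw":-0.6}]'
python3 -m jog '[{"rotation":[0,0,0],"travel":[1.2,-13,-0.2],"jaw":-0.6},{"rotation":[0,0,0],"travel":[-1.1,-13,-0.2],"jaw":-0.6},{"rotation":[0,0,0],"travel":[-3.3,-12.6,-0.1],"jaw":-0.6},{"rotation":[0,0,0],"travel":[-5.5,-11.9,-0.2],"jaw":-0.6},{"rotation":[0,0,0],"travel":[0,0,0],"jaw":-0.6}]'
python3 -m jog '[{"rotation":[0,0,0],"travel":[-7.5,-10.7,-0.2],"jaw":-0.6},{"rotation":[0,0,0],"travel":[-9.2,-9.3,-0.2],"jaw":-0.6},{"rotation":[0,0,0],"travel":[-10.7,-7.5,-0.1],"jaw":-0.6},{"rotation":[0,0,0],"travel":[-11.8,-5.6,-0.2],"jaw":-0.6},{"rotation":[0,0,0],"travel":[0,0,0],"jaw":-0.6}]'
```

```text
time: 7.68
ee_pos: [0.6618, 0.0798, 0.1563]
tcp_rot: [-90.1, -0.0, 73.3]
wrist_force: [2.7, -0.8, 5.4]
opening: 0.0212
time: 8.3
ee_pos: [0.6523, 0.0291, 0.1557]
tcp_rot: [-90.1, 0.0, 73.2]
wrist_force: [2.8, -3.6, 5.7]
opening: 0.0214
time: 8.93
ee_pos: [0.6125, -0.0034, 0.155]
tcp_rot: [-90.1, 0.1, 73.3]
wrist_force: [0.8, -6.0, 5.5]
opening: 0.0209
```

```bash
python3 - <<'E'
import numpy as np
p=np.array([(.5495,.0028),(.5214,.0318),(.5135,.0824),(.5391,.1258),(.5871,.143),(.636,.1252),(.6618,.0798),(.6523,.0291),(.6125,-.0034)])
A=np.c_[2*p,np.ones(len(p))];s=np.linalg.lstsq(A,(p**2).sum(1),rcond=None)[0];c=s[:2];print(c,np.sqrt(s[2]+c@c))
d=p-c;print(np.hypot(*d.T).round(4),np.degrees(np.arctan2(d[:,1],d[:,0])).round(1))
E
```

```text
[0.58746425 0.06774642] 0.07534180624056641
[0.0752 0.0752 0.0754 0.0756 0.0753 0.0752 0.0753 0.0755 0.0754] [-120.3 -151.4  168.8  129.8   90.3   49.8    9.2  -30.8  -70.6]
```

The circle fit gives the stud axis at (0.5875, 0.0677), R 75.3 mm, and shows 124.6° still to turn.

```bash
python3 -m jog '[{"rotation":[0,0,0],"travel":[-12.6,-3.4,-0.2],"jaw":-0.6},{"rotation":[0,0,0],"travel":[-13,-1.2,-0.2],"jaw":-0.6},{"rotation":[0,0,0],"travel":[-13,1.1,-0.1],"jaw":-0.6},{"rotation":[0,0,0],"travel":[-12.6,3.3,-0.2],"jaw":-0.6},{"rotation":[0,0,0],"travel":[-11.9,5.5,-0.2],"jaw":-0.6},{"rotation":[0,0,0],"travel":[0,0,0],"jaw":-0.6}]'
python3 -m jog '[{"rotation":[0,0,0],"travel":[-10.7,7.5,-0.2],"jaw":-0.6},{"rotation":[0,0,0],"travel":[-9.3,9.2,-0.2],"jaw":-0.6},{"rotation":[0,0,0],"travel":[-7.5,10.7,-0.1],"jaw":-0.6},{"rotation":[0,0,0],"travel":[-5.6,11.8,-0.2],"jaw":-0.6},{"rotation":[0,0,0],"travel":[-3.4,12.6,-0.2],"jaw":-0.6},{"rotation":[0,0,0],"travel":[0,0,0],"jaw":-0.6}]'
```

```text
time: 9.68
ee_pos: [0.5489, 0.003, 0.154]
tcp_rot: [-90.0, 0.1, 73.3]
wrist_force: [-3.0, -3.1, 6.9]
opening: 0.0211
time: 10.42
ee_pos: [0.513, 0.0558, 0.1528]
tcp_rot: [-90.0, -0.0, 73.4]
wrist_force: [-1.8, 1.5, 4.9]
opening: 0.021
```

```bash
python3 -m jog '[{"rotation":[0,0,0],"travel":[-0.9,10.6,-0.1],"jaw":-0.6},{"rotation":[0,0,0],"travel":[0.5,10.7,-0.1],"jaw":-0.6},{"rotation":[0,0,0],"travel":[2.2,10.3,-0.1],"jaw":-0.6},{"rotation":[0,0,0],"travel":[0,0,0],"jaw":-0.6},{"rotation":[0,0,0],"travel":[0,0,0],"jaw":-0.6}]'
python3 - <<'E'
from h import *
im=bot.camera("wrist"); cv2.imwrite("pics/w5.png",im[:,:,::-1])
cv2.imwrite("pics/top5.png",cv2.resize(bot.camera("top")[100:200,160:290,::-1],None,fx=6,fy=6))
E
```

```text
time: 11.05
ee_pos: [0.5148, 0.0871, 0.1525]
tcp_rot: [-89.9, -0.0, 73.4]
wrist_force: [-1.6, 2.9, 6.3]
opening: 0.0211
```

View pics/w5.png

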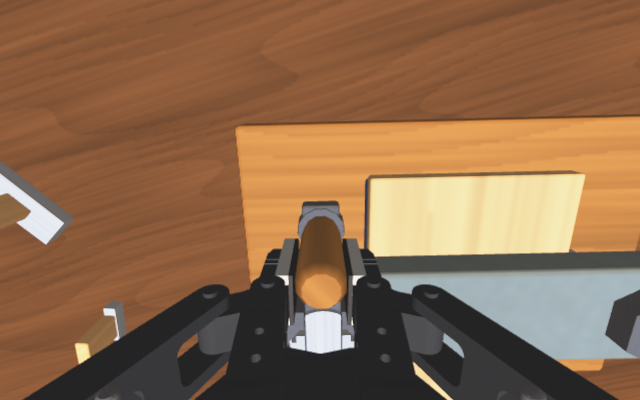

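View pics/top5.png

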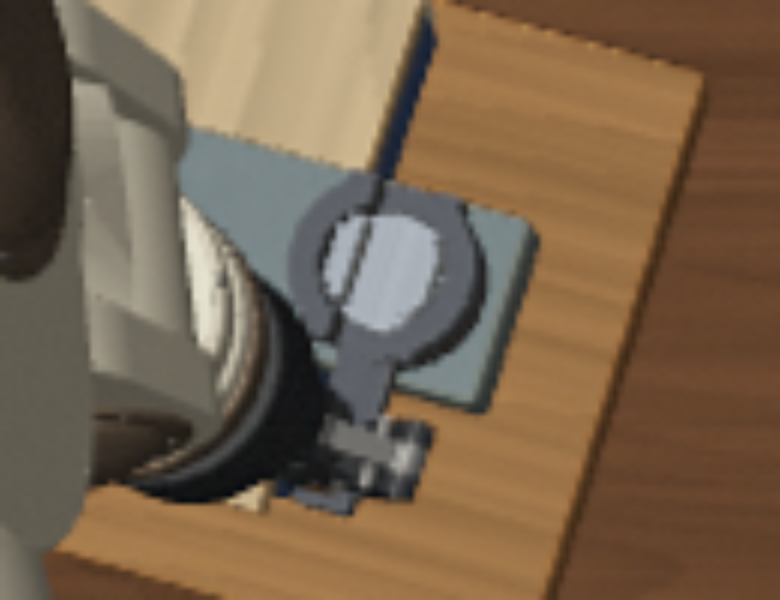

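Both notches are in line in the top view, with the dark wall line running from (380,180) to (340,330) and the arm square out. Release, rise and go to look at the key.

```bash
python3 -m jog '[{"rotation":[0,0,0],"travel":[0,0,0],"jaw":0},{"rotation":[0,0,0],"travel":[0,0,0],"jaw":1},{"rotation":[0,0,0],"travel":[0,0,0],"jaw":1},{"rotation":[0,0,0],"travel":[0,0,0],"jaw":1},{"rotation":[0,0,0],"travel":[0,0,20],"jaw":1},{"rotation":[0,0,0],"travel":[0,0,50],"jaw":1},{"rotation":[0,0,0],"travel":[0,0,50],"jaw":1},{"rotation":[0,0,0],"travel":[0,-30,0],"jaw":1}]'
python3 -m jog '[{"rotation":[0,0,0],"travel":[2,-50,0],"jaw":1},{"rotation":[0,0,0],"travel":[3,-55,0],"jaw":1},{"rotation":[0,0,0],"travel":[3,-55,0],"jaw":1},{"rotation":[0,0,-2],"travel":[3,-55,0],"jaw":1},{"rotation":[0,0,-2],"travel":[3,-55,-20],"jaw":1},{"rotation":[0,0,-3.3],"travel":[3,-55,-30],"jaw":1},{"rotation":[0,0,0],"travel":[3,-32,-20],"jaw":1},{"rotation":[0,0,0],"travel":[0,0,0],"jaw":1}]'
python3 -m jog '[{"rotation":[0,0,0],"travel":[0,0,0],"jaw":1},{"rotation":[0,0,0],"travel":[0,0,0],"jaw":1}]'
python3 - <<'E'
from h import *
print(bot.get_obs()["tcp_rot"])
im=bot.camera("wrist"); cv2.imwrite("pics/w6.png",im[:,:,::-1]);np.save("w6p.npy",bot.camera_params("wrist"),allow_pickle=True)
for r in bot.trace("wrist","key"):
    m=r["mask"].astype(np.uint8); print(r["score"],r["xy"],cv2.minAreaRect(cv2.findNonZero(m)))
E
```

```text
time: 12.15
ee_pos: [0.5159, 0.0574, 0.2765]
tcp_rot: [-90.3, -0.2, 73.5]
wrist_force: [-0.0, 0.2, -1.1]
opening: 0.0852
time: 13.15
ee_pos: [0.5338, -0.3019, 0.1999]
tcp_rot: [-89.8, -0.0, 65.9]
wrist_force: [0.1, 0.2, -0.7]
opening: 0.0855
time: 13.4
ee_pos: [0.5352, -0.2993, 0.2038]
tcp_rot: [-90.1, 0.0, 66.1]
wrist_force: [-0.0, -0.3, 0.3]
opening: 0.0856
[-9.00906951e+01  2.23430191e-03  6.61086647e+01]
0.84 [254.9, 92.3] ((257.3000183105469, 95.9000015258789), (81.840087890625, 16.54690170288086), 26.56505012512207)
0.68 [155.1, 119.9] ((156.98464965820312, 121.87693786621094), (14.139959335327148, 82.11099243164062), 82.87498474121094)
0.67 [313.1, 189.3] ((312.9073181152344, 191.4658660888672), (11.900440216064453, 71.27770233154297), 1.7899105548858643)
```

View pics/w6.png

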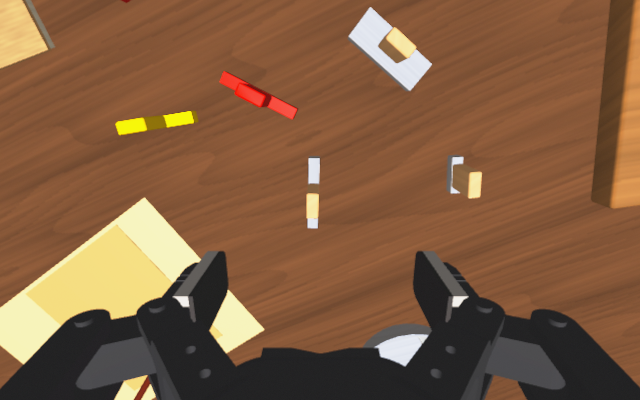

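The long narrow grey key is at column 313, rows 157–228, with its tab top at about (313,206). The short key (458,178) and the wide one (390,48) are well clear.

```bash
python3 - <<'E'
from h import *
p=np.load("w6p.npy",allow_pickle=True).item()
im=cv2.imread("pics/w6.png"); cv2.imwrite("pics/w6z.png",cv2.resize(im[145:240,270:360],None,fx=6,fy=6,interpolation=cv2.INTER_CUBIC))
e1=bp("",(314.5,157.5),.014,p);e2=bp("",(312.5,228.5),.014,p);print(e1,e2,(e1+e2)/2,np.hypot(*(e1-e2)[:2]),np.degrees(np.arctan2(*(e1-e2)[1::-1])))
t=[bp("",q,.056,p) for q in((306.7,194),(319,194),(306.5,219),(318.5,219))];print(np.mean(t,0))
E
```

```text
[ 0.51763077 -0.29678315  0.014     ] [ 0.59011647 -0.33187551  0.014     ] [ 0.55387362 -0.31432933  0.014     ] 0.08053353261563151 154.16707271898014
[ 0.5540992  -0.31437158  0.056     ]
```

View pics/w6z.png

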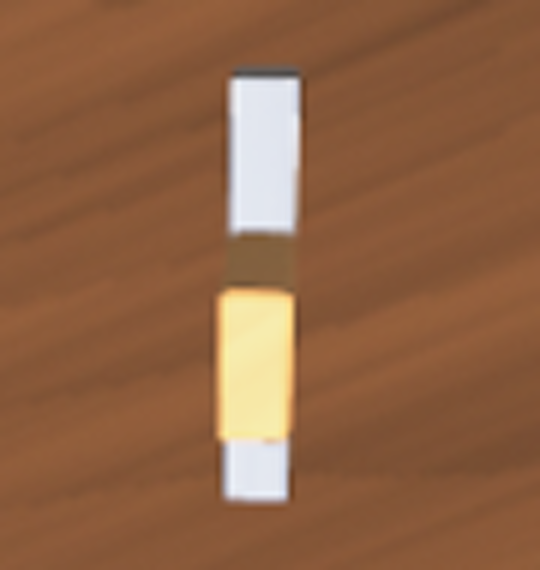

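```bash
python3 -m jog '[{"rotation":[0,0,-1.8],"travel":[22,-17,-20],"jaw":1},{"rotation":[0,0,0],"travel":[0,0,-50],"jaw":1},{"rotation":[0,0,0],"travel":[0,0,-50],"jaw":1},{"rotation":[0,0,0],"travel":[0,0,-40],"jaw":1},{"rotation":[0,0,0],"travel":[0,0,-21],"jaw":1},{"rotation":[0,0,0],"travel":[0,0,0],"jaw":1},{"rotation":[0,0,0],"travel":[0,0,0],"jaw":1}]'
python3 - <<'E'
from h import *
print(bot.get_obs()["ee_pos"])
im=bot.camera("wrist"); cv2.imwrite("pics/w7.png",im[:,:,::-1])
E
```

```text
time: 14.38
ee_pos: [0.5575, -0.3173, 0.0233]
tcp_rot: [-90.1, 0.0, 64.3]
wrist_force: [0.1, -0.3, -0.1]
opening: 0.0858
[ 0.55754547 -0.3173005   0.0232533 ]
```

View pics/w7.png

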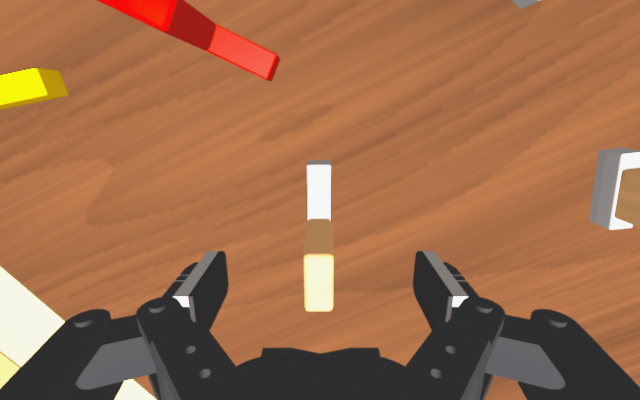

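The tab is centred between the pads at (319,283). Grip it.

```bash
python3 -m jog '[{"rotation":[0,0,0],"travel":[0,0,0],"jaw":-0.4},{"rotation":[0,0,0],"travel":[0,0,0],"jaw":-1},{"rotation":[0,0,0],"travel":[0,0,0],"jaw":-1},{"rotation":[0,0,0],"travel":[0,0,0],"jaw":-1},{"rotation":[0,0,0],"travel":[0,0,0],"jaw":-1},{"rotation":[0,0,0],"travel":[0,0,0],"jaw":-1}]' 50
python3 - <<'E'
from h import *
print(bot.get_obs()["ee_pos"])
im=bot.camera("wrist"); cv2.imwrite("pics/w8.png",im[:,:,::-1]);np.save("w8p.npy",bot.camera_params("wrist"),allow_pickle=True)
E
```

```text
time: 15.18
ee_pos: [0.5568, -0.3173, 0.0217]
tcp_rot: [-90.0, -0.0, 64.2]
wrist_force: [-0.5, -0.1, 1.2]
opening: 0.0114
[ 0.55684002 -0.31726136  0.02168599]
```

View pics/w8.png

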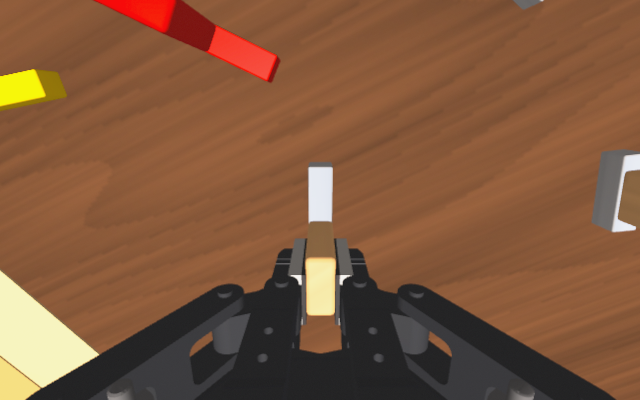

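```bash
python3 - <<'E'
from h import *
p=np.load("w8p.npy",allow_pickle=True).item(); a=bp("",(320,166),.014,p); print(a,np.hypot(a[0]-.5568,a[1]+.3173))
a=bp("",(320,287),.056,p);print(a) 
E
python3 -m jog '[{"rotation":[0,0,0],"travel":[0,0,30],"jaw":-1},{"rotation":[0,0,0],"travel":[0,0,50],"jaw":-1},{"rotation":[0,0,0],"travel":[0,0,60],"jaw":-1},{"rotation":[0,0,0],"travel":[0,0,60],"jaw":-1},{"rotation":[0,0,0],"travel":[0,0,40],"jaw":-1},{"rotation":[0,0,0],"travel":[0,0,0],"jaw":-1},{"rotation":[0,0,0],"travel":[0,0,0],"jaw":-1}]'
```

```text
[ 0.51745781 -0.29715853  0.014     ] 0.0441982711815368
[ 0.55291914 -0.31432915  0.056     ]
time: 16.1
ee_pos: [0.5567, -0.3172, 0.2601]
tcp_rot: [-89.9, -0.0, 64.2]
wrist_force: [-0.8, -0.1, -1.9]
opening: 0.0115
```

```bash
python3 -m jog '[{"rotation":[0,0,1.6],"travel":[3,30,0],"jaw":-1},{"rotation":[0,0,1.5],"travel":[4,52,0],"jaw":-1},{"rotation":[0,0,1.5],"travel":[5,56,0],"jaw":-1},{"rotation":[0,0,1.5],"travel":[5,56,0],"jaw":-1},{"rotation":[0,0,1.5],"travel":[5,56,0],"jaw":-1},{"rotation":[0,0,1.5],"travel":[4,56,0],"jaw":-1},{"rotation":[0,0,1.5],"travel":[3,50,0],"jaw":-1},{"rotation":[0,0,0],"travel":[3,28,0],"jaw":-1}]'
python3 -m jog '[{"rotation":[0,0,0],"travel":[0,0,-20],"jaw":-1},{"rotation":[0,0,0],"travel":[0,0,-20],"jaw":-1},{"rotation":[0,0,0],"travel":[0,0,0],"jaw":-1},{"rotation":[0,0,0],"travel":[0,0,0],"jaw":-1}]'
python3 - <<'E'
from h import *
print(bot.get_obs()["ee_pos"])
im=bot.camera("wrist"); cv2.imwrite("pics/w9.png",im[:,:,::-1])
cv2.imwrite("pics/top9.png",cv2.resize(bot.camera("top")[100:200,160:290,::-1],None,fx=6,fy=6))
cv2.imwrite("pics/side9.png",cv2.resize(bot.camera("side")[70:190,290:430,::-1],None,fx=5,fy=5))
E
```

```text
time: 17.1
ee_pos: [0.588, 0.0692, 0.2593]
tcp_rot: [-89.8, 0.1, 75.0]
wrist_force: [0.4, -0.3, -1.4]
opening: 0.0115
time: 17.6
ee_pos: [0.5885, 0.0666, 0.2214]
tcp_rot: [-90.0, 0.0, 74.8]
wrist_force: [-0.4, -0.6, -0.7]
opening: 0.0116
[0.58852923 0.06664519 0.22140355]
```

View pics/w9.png

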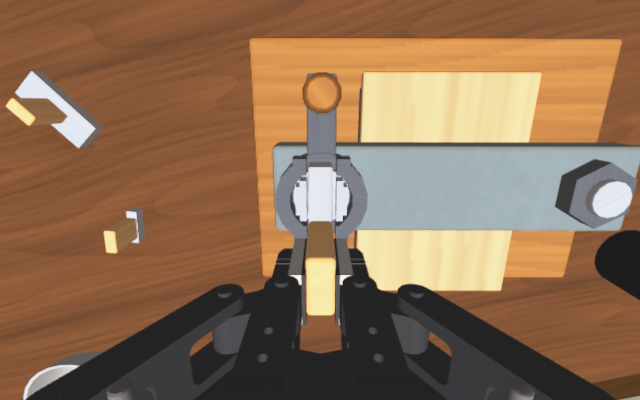

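View pics/side9.png

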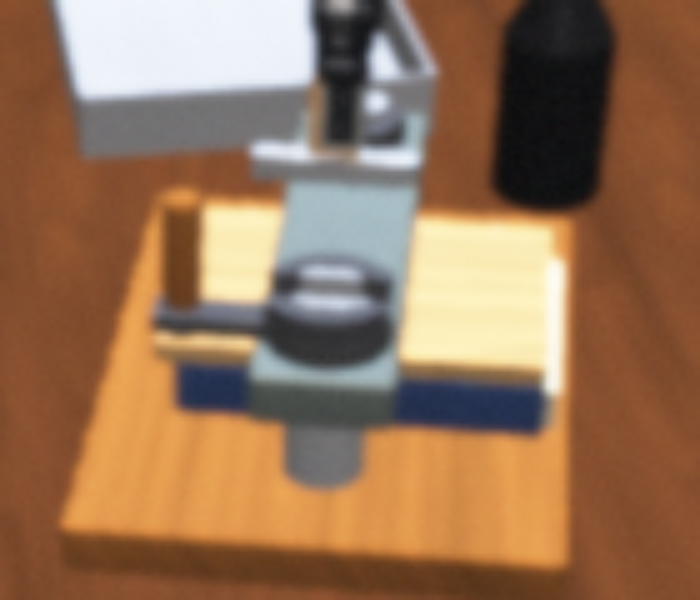

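View pics/top9.png

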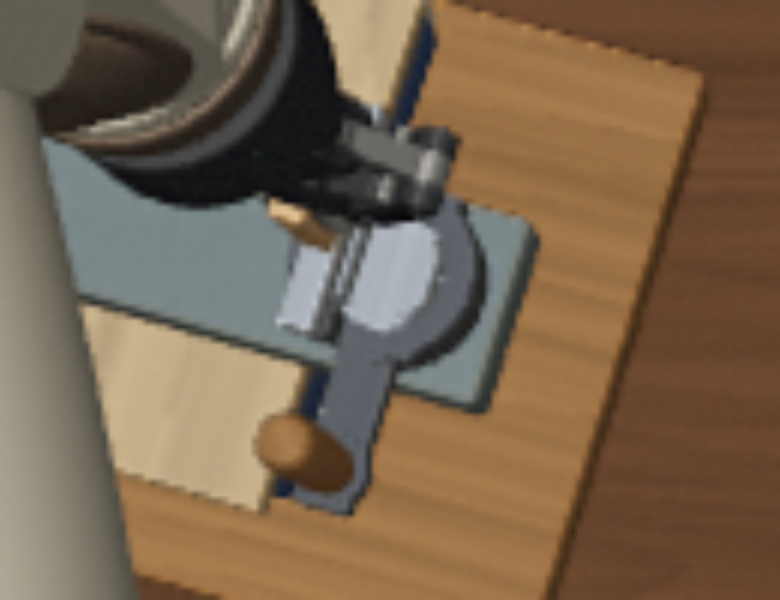

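The key bar hangs over the notch (columns 308–333 against stud centre 321 in the wrist view) and lies parallel to it. Lower it.

```bash
python3 -m jog '[{"rotation":[0,0,0],"travel":[0,0.5,-25],"jaw":-1},{"rotation":[0,0,0],"travel":[0,0,-25],"jaw":-1},{"rotation":[0,0,0],"travel":[0,0,-6],"jaw":-1},{"rotation":[0,0,0],"travel":[0,0,0],"jaw":-1},{"rotation":[0,0,0],"travel":[0,0,0],"jaw":-1}]'
python3 -m jog '[{"rotation":[0,0,0],"travel":[0,0,-4],"jaw":-1},{"rotation":[0,0,0],"travel":[0,0,-4],"jaw":-1},{"rotation":[0,0,0],"travel":[0,0,-3],"jaw":-1},{"rotation":[0,0,0],"travel":[0,0,0],"jaw":-1},{"rotation":[0,0,0],"travel":[0,0,0],"jaw":-1}]'
```

```text
time: 18.38
ee_pos: [0.5893, 0.0673, 0.1669]
tcp_rot: [-90.1, -0.0, 74.8]
wrist_force: [-0.1, -0.9, -1.8]
opening: 0.0113
time: 19.0
ee_pos: [0.5888, 0.0673, 0.1546]
tcp_rot: [-90.0, 0.0, 74.8]
wrist_force: [0.2, -0.0, -1.5]
opening: 0.0113
```

```bash
python3 -m jog '[{"rotation":[0,0,0],"travel":[0,0,-3],"jaw":-1},{"rotation":[0,0,0],"travel":[0,0,-2],"jaw":-1},{"rotation":[0,0,0],"travel":[0,0,-1],"jaw":-1},{"rotation":[0,0,0],"travel":[0,0,0],"jaw":-1},{"rotation":[0,0,0],"travel":[0,0,0],"jaw":-1}]'
```

```text
time: 19.62
ee_pos: [0.5888, 0.0673, 0.1487]
tcp_rot: [-90.0, -0.0, 74.8]
wrist_force: [-0.5, 0.0, -0.9]
opening: 0.0116
```

```bash
python3 -m jog '[{"rotation":[0,0,0],"travel":[0,0,-0.7],"jaw":-1},{"rotation":[0,0,0],"travel":[0,0,-0.4],"jaw":-1},{"rotation":[0,0,0],"travel":[0,0,0],"jaw":-1},{"rotation":[0,0,0],"travel":[0,0,0],"jaw":-1}]'
```

```text
time: 20.12
ee_pos: [0.5888, 0.0673, 0.1477]
tcp_rot: [-90.0, -0.0, 74.8]
wrist_force: [-0.6, 0.0, 1.8]
opening: 0.0112
```

Contact has begun: the force rose from −0.9 to +1.8 N at the expected height. Release and back off.

```bash
python3 -m jog '[{"rotation":[0,0,0],"travel":[0,0,0],"jaw":-0.6},{"rotation":[0,0,0],"travel":[0,0,0],"jaw":-0.4},{"rotation":[0,0,0],"travel":[0,0,0],"jaw":0},{"rotation":[0,0,0],"travel":[0,0,0],"jaw":0.5},{"rotation":[0,0,0],"travel":[0,0,0],"jaw":0.5},{"rotation":[0,0,0],"travel":[0,0,20],"jaw":0.5},{"rotation":[0,0,0],"travel":[0,0,50],"jaw":0.5},{"rotation":[0,0,0],"travel":[-10,0,50],"jaw":0.5}]'
python3 -m jog '[{"rotation":[0,0,0],"travel":[-30,0,20],"jaw":0.5},{"rotation":[0,0,0],"travel":[-50,0,0],"jaw":0.5},{"rotation":[0,0,0],"travel":[0,0,0],"jaw":0.5},{"rotation":[0,0,0],"travel":[0,0,0],"jaw":0.5}]'
python3 - <<'E'
from ov import *
im=bot.camera("wrist"); cv2.imwrite("pics/w10.png",im[:,:,::-1]);p=bot.camera_params("wrist")
cv2.imwrite("pics/top10.png",cv2.resize(bot.camera("top")[100:200,160:290,::-1],None,fx=6,fy=6))
cv2.imwrite("pics/side10.png",cv2.resize(bot.camera("side")[70:190,290:430,::-1],None,fx=5,fy=5))
print(pj("",[.5875,.0677,.182],p),bot.get_obs()["ee_pos"])
E
```

```text
time: 21.12
ee_pos: [0.5786, 0.0672, 0.2683]
tcp_rot: [-90.0, 0.0, 74.8]
wrist_force: [0.6, 0.8, 0.1]
opening: 0.0646
time: 21.62
ee_pos: [0.4991, 0.0673, 0.2877]
tcp_rot: [-90.1, -0.0, 74.8]
wrist_force: [0.9, -0.7, -0.1]
opening: 0.064
[345.14773145 287.29483411] [0.49951654 0.06729233 0.28702111]
```

View pics/w10.png

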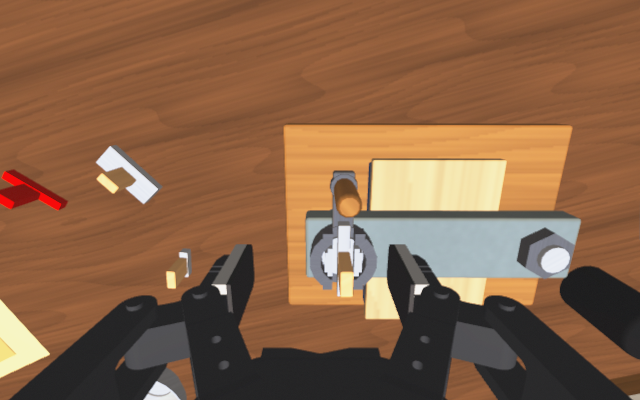

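View pics/side10.png

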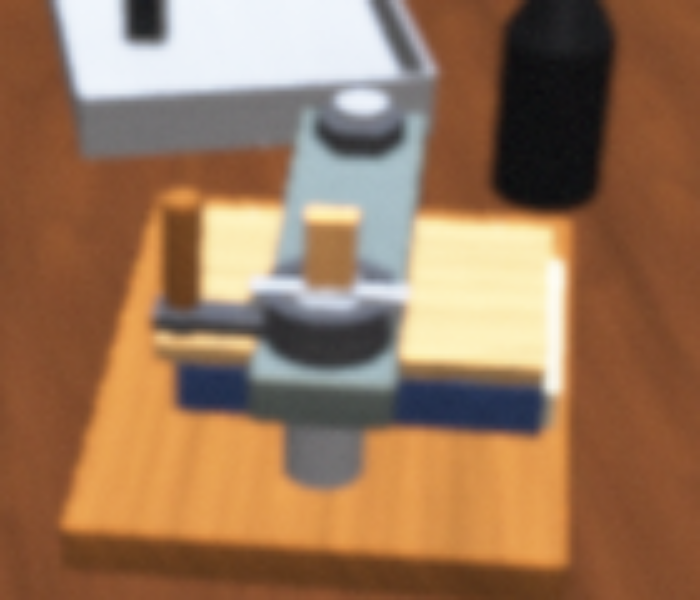

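View pics/top10.png

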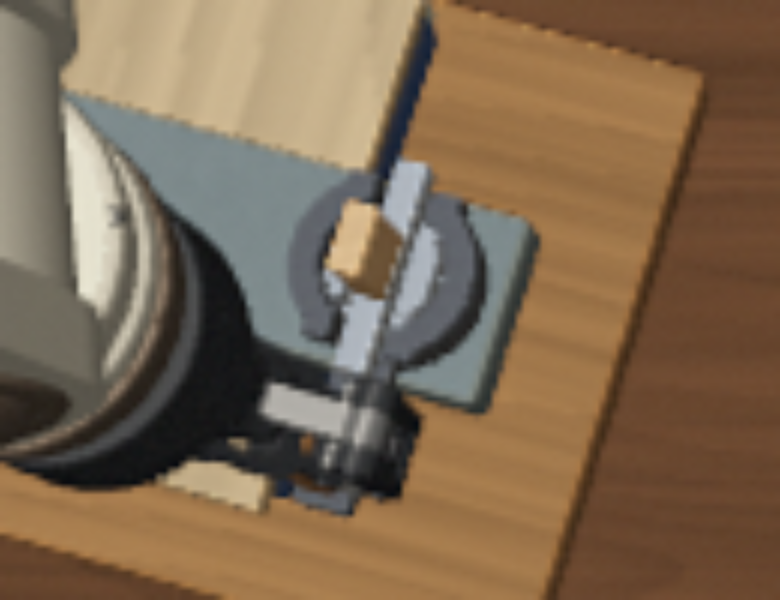

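The key stands upright, spanning the crown in both notches (side crop (330,290), top crop (380,270)). Check its seating depth and offset by overlaying a model.

```bash
python3 - <<'E'
from ov import *
sx,sy,yaw=.5875,.0677,np.radians(-15.2);c,s=np.cos(yaw),np.sin(yaw)
W=lambda x,y,z:np.array([sx+c*x-s*y,sy+s*x+c*y,z])
def box(a,b,z0,z1):
    q=lambda z:[W(i*a,j*b,z) for i,j in((-1,-1),(1,-1),(1,1),(-1,1),(-1,-1))]
    return [q(z0),q(z1)]
def L(dz): return box(.04,.006,.126+dz,.14+dz)+box(.013,.006,.14+dz,.182+dz)
im=bot.camera("side");iw=bot.camera("wrist")
w=[draw("side",im,L(d),(320,95,395,160),5) for d in(0,.006)]
w2=[draw("wrist",iw,L(d),(300,190,375,310),5) for d in(0,.006)]
o=np.hstack([np.vstack([w[0],w[1]]),cv2.resize(w2[0],(375,600))[:, :]] if 0 else [np.vstack(w)]); 
o=np.hstack([np.vstack(w)[:600],w2[0][:600]])
cv2.imwrite("pics/chk.png",o); print(o.shape)
E
```

```text
(600, 750, 3)
```

View pics/chk.png

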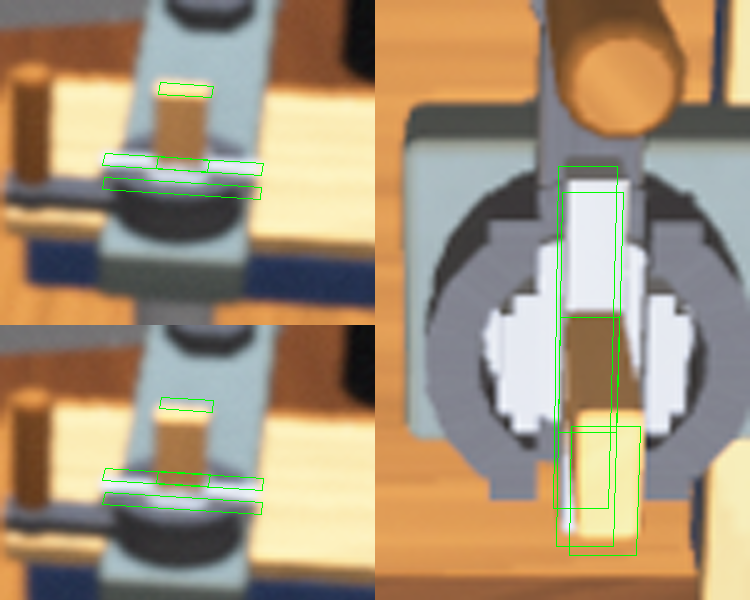

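The seated model (0 mm) matches the side view to about a pixel, and the 6 mm raised one does not. Hand in.

```bash
python3 - <<'E'
from workcell import bot
o=bot.get_obs();print(o["time"],o["wrist_force"],bot.job_done())
E
```

```text
the job is handed in; nothing more can be done
21.875 [0.32048643 0.99055435 0.66641569] None
```

I cranked the nut down about 435° clockwise to the line-up, laid the long narrow key by its tab into both notches, let go and handed the job in at 21.9 s. No verdict came back.

- **Crank:** both notches were in line in the top view, with the arm square out on the robot's side. Forces I read during cranking stayed under about 8 N. The stud axis from a circle fit to the handle path was (0.5875, 0.0677).
- **Key:** it touched down at the expected height, with the wrist's vertical force going from −0.9 to +1.8 N. After release it stood upright across the crown.
- **Seating check:** a model of the fully seated key matched the side picture to about a pixel, and one raised 6 mm clearly did not.
- **Disagreements:** the wrist picture put the key a few mm off the model. The wrist camera had earlier placed the stud about 3 mm off the measured axis, so most of that is likely camera error. The key's middle should be within a few mm of the stud axis.
- **Clearance:** the gripper was above and clear of everything, with wrist force under about 1.3 N. The other keys were not touched.

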